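# Dock the pipette tip box in the corner stop

## Task

Push the blue pipette tip box that stands loose on the worktop along the surface into the aluminium corner stop, until it sits square in the corner with its long side flush against the long fence and its end flush against the short fence, then move the hand clear. Only push it with the fingers; it must not be picked up or tipped. Leave the things standing around it where they are.

Things in the scene. Friction and masses are not known exactly. Their poses are not given: they have to be found in the camera images.
- tips: The box to push: blue pipette tip box, clear lid (fixed shut) over yellow tips, loose, 0.2 to 0.45 kg. 64 mm high, 122 mm along y (long side), about 85 mm along x: below 42 mm height its flat upright sides lie at x = -40 and +45 mm, y = -61 and +61 mm from the origin; the lid is 1 mm wider in x. Origin on its underside, z up. A like box at the far back is not meant.
- corner_stop: Fixed corner stop of bare aluminium: two upright fences at a right angle, 6 mm thick, 32 mm high. Origin at the inside corner, at bench height. The long fence runs 270 mm along -y; its inner face is the plane x = 0 and looks to -x, about towards the robot. The short fence runs 114 mm along -x; its inner face is the plane y = 0 and looks to -y, the robot's right. Screwed feet lie outside only.
- dock (a point): Point on the bench, fixed to the stop, where the tip box's origin lies when the box is docked: 45 mm (x) and 61 mm (y) in from the fences, at x = -45, y = -61 mm in the stop's frame. The docked box's axes are parallel to the stop's: x to the long fence, y to the short one.
- pot: Bystander: clear sample pot with a blue screw lid, 51 mm wide, 59 mm high, loose, left of the short fence. Origin at the centre of its underside.
- bottle: Bystander: clear 100 ml lab bottle with a blue cap, 56 mm wide, 105 mm high, loose, behind the long fence. Origin at the centre of its underside.
- case_small: Bystander: small black box, 47x58x28 mm, loose, front left of the stop, on the robot's side of the pot. Origin at the centre of its underside.
- vial: Bystander: small dark brown vial with a black cap, 22 mm wide, 50 mm high, loose, to the right of the work. Origin at the centre of its underside.
There are look-alikes about, which are no part of the job. What is shaped like the tips but orange is not meant.

How it is judged (in metres and radians):
At the end, for the whole second after the job is handed in: The tip box stands flat and at rest on the bench in the corner of the stop, its far side within 4 mm of the long fence, its left end within 4 mm of the short fence, square to them within 0.04 rad (x of tips in the frame of corner_stop between -0.049 and -0.042 m and y of tips in the frame of corner_stop between -0.065 and -0.058 m and angle between the x axis of tips and the x axis of corner_stop, either way round below 0.04 rad and height (world z) of tips below 0.004 m and angle between tips's own z axis and vertical below 0.03 rad and linear speed of tips below 0.01 m/s); the robot touches nothing.
It fails at once if the tip box is lifted off the bench or carried (height (world z) of tips above 0.008 m).
It fails at once if the tip box is tipped (angle between tips's own z axis and vertical above 0.12 rad).
It fails at once if a bystander (sample pot, bottle, small black box or vial) is moved by more than 15 mm (distance of any of pot, bottle, case_small, vial from where it was at the start of the episode above 0.015 m).
It also fails if it takes over 58 s, if anything falls off the work surface, if the arm or the gripper's body presses on something with over 40 N, if the wrist force passes 120 N, or if a joint passes its speed limit or range.

## Robot

A 6-joint arm with a two-finger parallel gripper is mounted at the origin on a cart in front of the work surface, level with it; the furniture and walls round the work are solid. World frame = base frame: x ahead of the robot, y to its left, z up, the work surface at z = 0. Lengths are in mm, angles in rad, forces in N, time in s.
With the tool pointing down it reaches from about 250 to 775 mm from the base axis. Payload 4 kg.
Tool frame: the origin (TCP) lies midway between the tips of the shut fingers; the grasp point (between the pads) lies 19 mm behind it (ctrl.grasp_offset is the distance from the TCP to the grasp point, in mm); z points along the fingers, y is the direction in which the jaws open and shut (so a half turn about z gives the same grasp; the last joint's range is limited). The gripper opens to 85 mm and grips with 20 to 120 N. Pads are 22 mm wide; open, the fingers measure 114 mm over their backs; the gripper's body (76 mm by 85 mm) begins 54 mm behind the grasp point. The pads swing forward as they close: fully open they stand 13 mm farther back than shut.
Start: joints at [-1.36, 0.087, 1.371, -0, 1.684, -0.103], TCP at [169.769, -523.162, 205.741] pointing down, gripper open.
Joint ranges: [-3.1, 3.1], [-0.76, 2.03], [0.27, 2.55], [-1.08, 4.22], [0.17, 2.65], [-2.57, 2.57]. Speed limits (rad/s): [2.79, 2.79, 3.14, 3.14, 3.14, 3.14].

## Interface

Orientations are given as a rotation vector (axis times angle).
In Python, from workcell import observe, imaging, ctrl gives the robot as it stands. The module is installed in compiled form; this text tells all that it offers.
- The arm moves only by the shell command python3 -m crank 'ROWS' [FORCE]. ROWS is JSON, one flat list of numbers, 5 for each row, row after row: the closure in counts, from 0 (fully open) to 255 (shut), then the shift along the tool's x, y, z in cm, then the turn about the tool's z in rad. A call has 1 to 8 rows; each row is the pose to reach, as a shift and turn from the pose commanded when the call began, along the tool's axes at that moment; what a row does not reach only later rows make up. A row lasts 1/12 s, in which the tool goes at most 41.7 mm and 7.16 degrees, less where a joint would pass 70% of its speed; a pose out of reach is approached as far as the arm can. A call with a gripper value outside its range is refused whole. The fingers move at their own pace and stop on an object; FORCE is the grip in N (left out, the last holds). Time passes only in rows, so rows that repeat a pose let the fingers close. It gives the time, the measured TCP pose, the force and the opening at its end, in the units of the state.
- observe(): the state, without advancing time (a new reading comes with each control period).
- imaging.grab_frame(name): name is "side" or "top"; returns the picture (480x640x3 uint8, red, green, blue); there is no depth.
- imaging.camera_info(name): a dict with "intrinsics" (3x3 intrinsics, pixels), "world_to_cam" (4x4, takes a point from world to camera coordinates). Camera axes: x right, y down, z forward; pixel columns grow to the right and rows downward; lengths in mm; the calibration is good to about 2 mm. A picture is of the moment at which its call begins. camera_info takes no time and is no camera call.
- ctrl.job_done(): hands the job in, once; it reports no verdict.
The state is a dict: "time_s": time; "qpos": joint angles; "qd": joint speeds; "tau": joint torques, N m; "tcp_pos": TCP position; "tcp_rot": TCP orientation; "contact_force": force on the tool from outside, world axes, zero at the start; "ft_torque": the same for the moment, N m; "finger_gap": finger opening in mm.
Only numpy, scipy, OpenCV 4.12 (cv2) and the standard library are available. Lean on these libraries where they do the work, as an engineer would, in place of code of your own. Each camera call takes 0.05 s, during which the arm holds its last target. There are 200 camera calls.

## Working session

There is one attempt and no reset: what is moved stays moved. The work goes in short steps, Python scripts to look and compute and a shell command to move; the robot and the scene stay as the last step left them, time stands still between calls to the robot, and variables do not carry over. Pictures are saved under pics/ and viewed, about 8 in all and at most 12, crops included, and the job is handed in when it is done.

```bash
mkdir -p pics
python3 - <<'E'
from workcell import observe, imaging, ctrl
import cv2
for n in("top","side"):
    cv2.imwrite(f"pics/{n}0.png",imaging.grab_frame(n)[:,:,::-1]); i=imaging.camera_info(n); print(n,i["intrinsics"],i["world_to_cam"])
s=observe();print(s["time_s"],s["tcp_pos"],s["tcp_rot"],s["finger_gap"],s["contact_force"])
E
```

```text
top [[439.71919607   0.         330.08119275]
 [  0.         439.71919607 239.41033434]
 [  0.           0.           1.        ]] [[ 1.76881735e-02 -9.99826896e-01 -5.77122748e-03 -7.37730308e+01]
 [-9.88557195e-01 -1.66233815e-02 -1.49927767e-01  6.13502643e+02]
 [ 1.49805877e-01  8.35713680e-03 -9.88680109e-01  8.86959394e+02]
 [ 0.00000000e+00  0.00000000e+00  0.00000000e+00  1.00000000e+00]]
side [[541.0660929    0.         320.90227431]
 [  0.         541.0660929  227.15718576]
 [  0.           0.           1.        ]] [[ 9.96669865e-01 -7.80384301e-02 -2.36470782e-02 -6.33993118e+02]
 [-6.45705037e-02 -5.78210378e-01 -8.13328598e-01  6.08418440e+01]
 [ 4.97979009e-02  8.12147008e-01 -5.81323840e-01  1.12555125e+03]
 [ 0.00000000e+00  0.00000000e+00  0.00000000e+00  1.00000000e+00]]
0.1 [ 169.65432243 -522.67000059  204.64859477] [-3.10104885e+00 -4.90473034e-01  1.89536702e-04] 85.57857640332017 [-0.21526854  0.2469843   0.11882016]
```

View pics/top0.png

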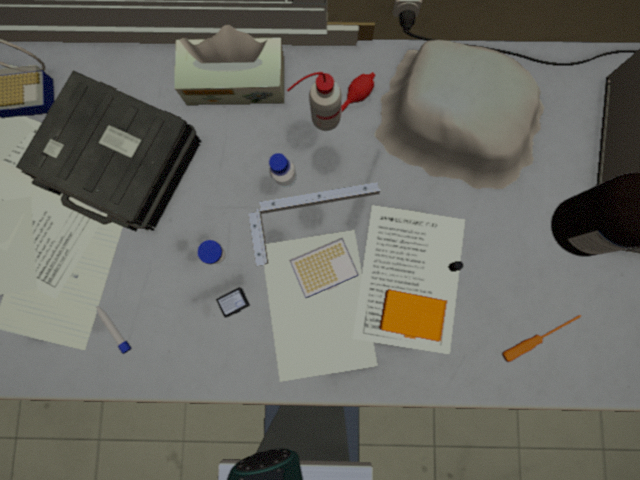

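View pics/side0.png

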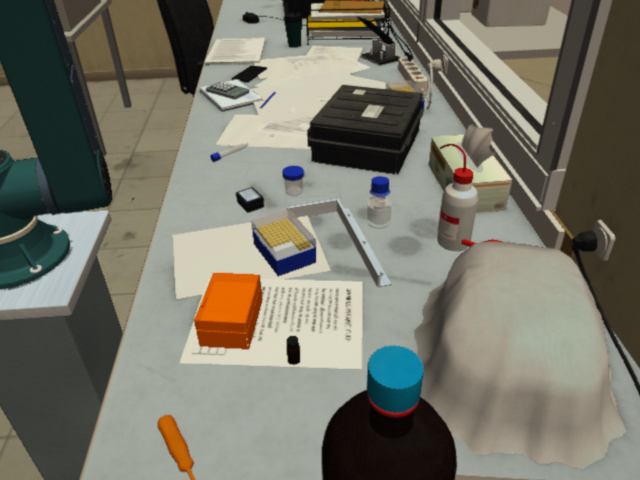

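The top view shows the candidates: a yellow-tip box at (325,267) beside the stop, an orange box at (414,315), and a like box at far back left, (20,90). I choose (325,267); in the side view it is the blue box at (284,243). Bystanders in the top view: pot (210,252), bottle (282,168), black case (233,302), vial (456,266). Next is a close crop.

Run:
```python
import cv2,numpy as np
a=cv2.imread("pics/top0.png")[170:310,235:395]; b=cv2.imread("pics/side0.png")[190:290,235:395]
a=cv2.resize(a,None,fx=5,fy=5,interpolation=cv2.INTER_CUBIC)[:600];b=cv2.resize(b,None,fx=5,fy=5,interpolation=cv2.INTER_CUBIC)
cv2.imwrite("pics/ca.png",a);cv2.imwrite("pics/cb.png",b)
```

```text
(no output)
```

View pics/ca.png

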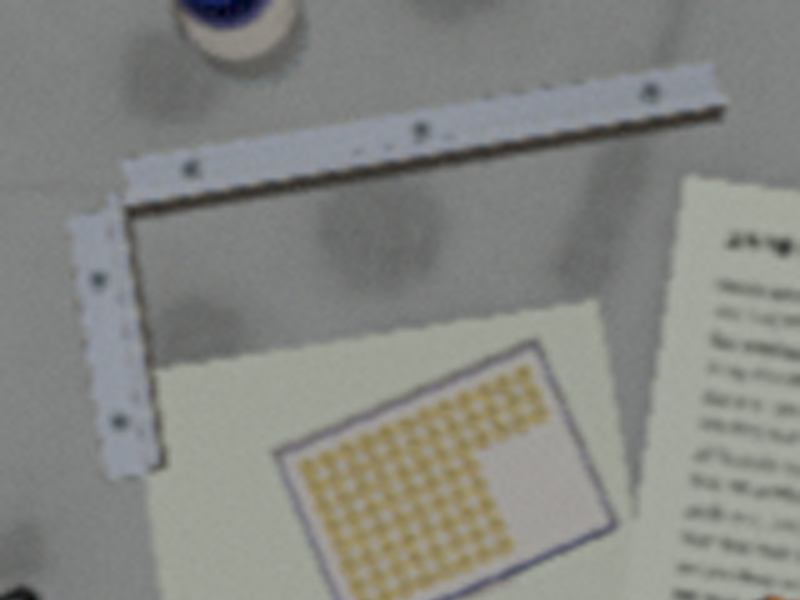

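View pics/cb.png

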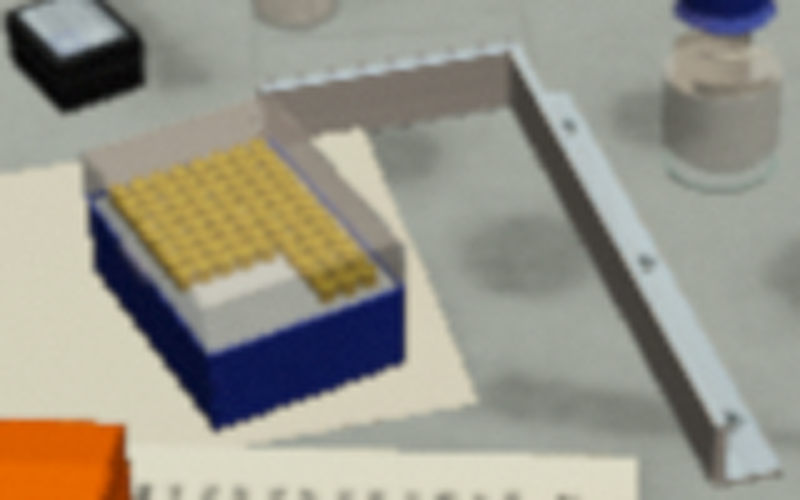

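The crops confirm the blue box with a clear lid. In the top crop its rim corners are at (275,452), (537,340) and (617,523). The stop's inner corner is at about (131,214) there and at (508,105) in the side crop. Now I'll fit the poses.

```bash
cat > h.py <<'E'
import numpy as np,cv2
from scipy.optimize import least_squares
from workcell import observe, imaging, ctrl
I={n:imaging.camera_info(n) for n in("top","side")}
def proj(n,P):
    c=np.c_[np.atleast_2d(P),np.ones(len(np.atleast_2d(P)))]@np.array(I[n]["world_to_cam"])[:3].T
    p=c@np.array(I[n]["intrinsics"]).T; return p[:,:2]/p[:,2:]
def ray(n,uv,z):
    T=np.array(I[n]["world_to_cam"]);R=T[:3,:3];C=-R.T@T[:3,3]
    d=R.T@np.linalg.inv(I[n]["intrinsics"])@[*uv,1]; return C+d*(z-C[2])/d[2]
def body(p,P):
    c,s=np.cos(p[2]),np.sin(p[2]); P=np.array(P,float)
    return np.c_[p[0]+c*P[:,0]-s*P[:,1],p[1]+s*P[:,0]+c*P[:,1],P[:,2]]
def fit(p0,obs): # obs: (cam,(u,v),(x,y,z))
    f=lambda p:np.concatenate([proj(n,body(p,[P]))[0]-uv for n,uv,P in obs])
    r=least_squares(f,p0,x_scale=[10,10,.1]); return r.x,r.fun.reshape(-1,2)
ct=lambda u,v,o:((u+.5)/5-.5+o[0],(v+.5)/5-.5+o[1])
def stopframe(st,p):
    c,s=np.cos(st[2]),np.sin(st[2]);d=np.array(p[:2])-st[:2]
    return np.array([c*d[0]+s*d[1],-s*d[0]+c*d[1],p[2]-st[2]])
E
cat > fit0.py <<'E'
from h import *
A=(235,170);B=(235,190)
t=lambda u,v,P:("top",ct(u,v,A),P); s=lambda u,v,P:("side",ct(u,v,B),P)
stop,e=fit([500,0,.1],[t(133,216,(0,0,0)),t(724,119,(0,-270,0)),t(165,465,(-114,0,0)),s(508,105,(0,0,0)),s(718,480,(0,-270,0)),s(515,50,(0,0,32)),s(262,90,(-114,0,32))])
print("stop",stop,e.round(1).tolist())
for z in (42,64):
  box,e=fit([400,-80,.2],[t(275,452,(45,61,z)),t(537,340,(45,-61,z)),t(617,523,(-40,-61,z)),s(90,195,(-40,61,42)),s(213,352,(-40,-61,42)),s(405,283,(45,-61,42)),s(217,430,(-40,-61,0)),s(405,358,(45,-61,0))])
  print("box",z,box,e.round(1).tolist(),stopframe(stop,box))
for n,uv,z in(("pot",(210,252),59),("bottle",(279,162),105),("case",(233,302),28),("vial",(455,266),50)): print(n,ray("top",uv,z))
print("orange",ray("top",(414,315),64))
E
python3 fit0.py
```

```text
stop [6.79884385e+02 9.41449911e+01 1.87538464e-01] [[-0.4, -0.1], [-0.6, -0.6], [0.7, -0.2], [0.6, 0.1], [-0.6, 1.1], [-0.9, -0.7], [0.2, -0.4]]
box 42 [ 5.54187320e+02 -5.05236870e+01  4.24548232e-01] [[-0.9, -0.2], [-0.4, -0.3], [-0.3, -0.3], [-1.1, -0.7], [-0.7, 0.0], [0.3, -0.0], [0.1, 1.2], [0.9, 1.6]] [-150.4652959  -118.69698073    0.23700977]
box 64 [ 5.53240666e+02 -5.07114196e+01  4.28210384e-01] [[-1.9, -0.7], [-0.2, -1.6], [0.4, -0.8], [-1.6, -0.6], [-1.0, 0.1], [-0.2, -0.0], [-0.3, 1.3], [0.5, 1.6]] [-151.43035284 -118.70492633    0.24067192]
pot [581.94661506 186.73248026  59.        ]
bottle [763.85659309  43.45156901 105.        ]
case [479.7537864  140.41317722  28.        ]
vial [ 562.27319314 -325.25996277   50.        ]
orange [ 459.99262391 -236.01859533   64.        ]
```

```bash
cat >> h.py <<'E'
STOP=np.array([679.9,94.1,.1875])
from scipy.spatial.transform import Rotation as Ro
def plan(xs,ys,z,rel):
    s=observe();R=Ro.from_rotvec(s["tcp_rot"]).as_matrix();p=np.array(s["tcp_pos"])
    w=body(STOP,[(xs,ys,z)])[0]; phi=np.arctan2(R[1,0],R[0,0])
    turn=-((STOP[2]+rel-phi+np.pi)%(2*np.pi)-np.pi)
    print("t",round(s["time_s"],2),"F",np.round(s["contact_force"],1),"stopfr",stopframe(STOP,[p[0],p[1],phi]).round(3),"z",p[2].round(1),"gap",round(s["finger_gap"],1),"| shift cm",(R.T@(w-p)/10).round(2),"turn",turn.round(3),"target",w.round(0))
E
python3 -c "
from h import *
plan(-235,-120,150,0)"
```

```text
t 0.1 F [-0.2  0.2  0.1] stopfr [-6.16271e+02 -5.10849e+02  1.26000e-01] z 204.6 gap 85.6 | shift cm [ 42.74 -33.96   5.54] turn 0.126 target [471. -68. 150.]
```

```bash
python3 -m crank '[80,3,-2.4,0,0.06, 80,6,-4.8,0,0.126, 80,9,-7.2,0,0.126, 80,12,-9.6,0,0.126, 80,15,-12,0,0.126, 80,18,-14.4,0,0.126, 80,21,-16.8,0,0.126, 80,24,-19,0,0.126]'; python3 -c "
from h import *
plan(-235,-120,150,0)"
```

```text
time_s: 0.77
tcp_pos: [339.7, -266.3, 205.4]
tcp_rot: [-3.127, -0.294, 0.0]
contact_force: [0.5, 0.3, 0.5]
finger_gap: 58.8
t 0.77 F [0.5 0.3 0.5] stopfr [-401.388 -290.69    -0.   ] z 205.4 gap 58.8 | shift cm [ 16.64 -17.07   5.54] turn -0.0 target [471. -68. 150.]
```

```bash
python3 -m crank '[80,2.5,-2.5,0,0, 80,5,-5,0.5,0, 80,7.5,-7.5,1,0, 80,10,-10,2,0, 80,12.5,-12.5,4,0, 80,15,-15,6,0, 80,16.6,-17,9,0, 80,16.6,-17,9,0]'; python3 -c "
from h import *
plan(-235,-120,14,0)
cv2.imwrite('pics/top1.png',cv2.resize(imaging.grab_frame('top')[170:330,220:420,::-1],None,fx=4,fy=4))"
```

```text
time_s: 1.43
tcp_pos: [468.2, -65.2, 108.9]
tcp_rot: [-3.121, -0.303, 0.016]
contact_force: [-1.7, 0.3, -1.1]
finger_gap: 58.7
t 1.43 F [-1.7  0.3 -1.1] stopfr [-2.37710e+02 -1.17031e+02  6.00000e-03] z 108.9 gap 58.7 | shift cm [0.36 0.37 9.49] turn 0.006 target [471. -68.  14.]
```

View pics/top1.png

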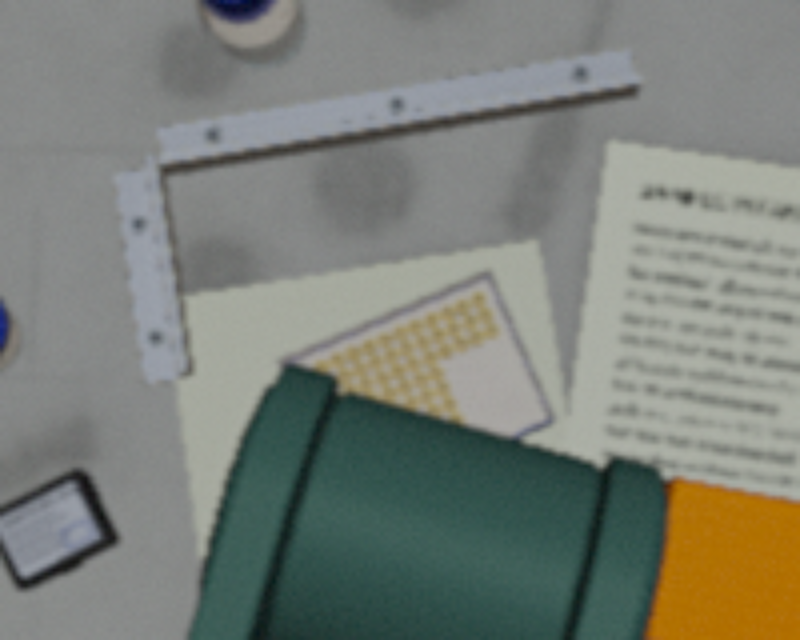

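The arm hides the near half of the box from the top camera. The fence and the box's far edge at (490,272) are where I measured them, so I'm descending.

```bash
python3 -m crank '[80,0,0.3,2.5,0, 80,0,0.3,5,0, 80,0,0.3,7.5,0, 80,0,0.3,9.2,0, 80,0,0.3,9.4,0, 80,0,0.3,9.4,0]'; python3 -c "
from h import *
plan(-200,-120,14,0)
cv2.imwrite('pics/side1.png',cv2.resize(imaging.grab_frame('side')[150:310,210:410,::-1],None,fx=4,fy=4))"
```

```text
time_s: 1.98
tcp_pos: [470.6, -74.1, 21.5]
tcp_rot: [-3.128, -0.293, 0.002]
contact_force: [-0.3, -0.3, 0.6]
finger_gap: 58.7
t 1.98 F [-0.3 -0.3  0.6] stopfr [-2.36969e+02 -1.26206e+02 -1.00000e-03] z 21.5 gap 58.7 | shift cm [ 3.7  -0.62  0.74] turn -0.001 target [506. -61.  14.]
```

View pics/side1.png

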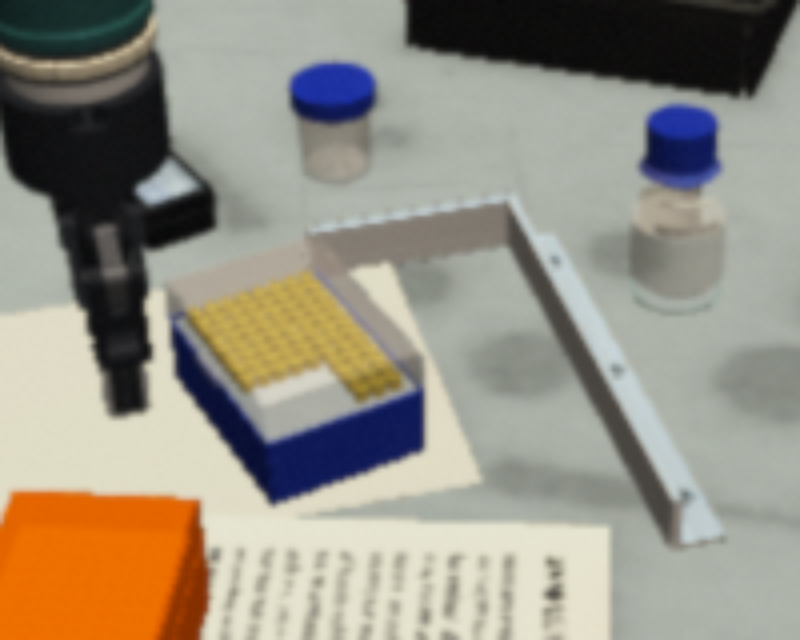

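The side view shows the fingers, at (120,400), standing clear of the box on the robot's side; nothing has been disturbed. I'm starting the push along the stop's x, with both fingers squaring the box.

```bash
python3 -m crank '[80,0,-0.6,0.7,0, 80,0.6,-0.6,0.7,0, 80,1.2,-0.6,0.7,0, 80,1.8,-0.6,0.7,0, 80,2.4,-0.6,0.7,0, 80,3,-0.6,0.7,0, 80,3.6,-0.6,0.7,0, 80,4.2,-0.6,0.7,0]'
python3 -m crank '[80,0.5,0,0,0, 80,1,0,0,0, 80,1.5,0,0,0, 80,2,0,0,0, 80,2.5,0,0,0, 80,3,0,0,0, 80,3.5,0,0,0, 80,4,0,0,0]'; python3 -c "
from h import *
plan(-96,-120,14,0)
cv2.imwrite('pics/side2.png',cv2.resize(imaging.grab_frame('side')[150:310,210:410,::-1],None,fx=4,fy=4))"
```

```text
time_s: 2.7
tcp_pos: [511.7, -59.3, 14.5]
tcp_rot: [-3.127, -0.295, 0.002]
contact_force: [-2.8, 0.8, 0.1]
finger_gap: 58.8
time_s: 3.37
tcp_pos: [551.2, -52.1, 14.6]
tcp_rot: [3.128, 0.294, -0.0]
contact_force: [-1.4, -0.3, -0.1]
finger_gap: 59.1
t 3.37 F [-1.4 -0.3 -0.1] stopfr [-153.738 -119.67     0.   ] z 14.6 gap 59.1 | shift cm [5.77 0.03 0.05] turn 0.0 target [608. -42.  14.]
```

View pics/side2.png

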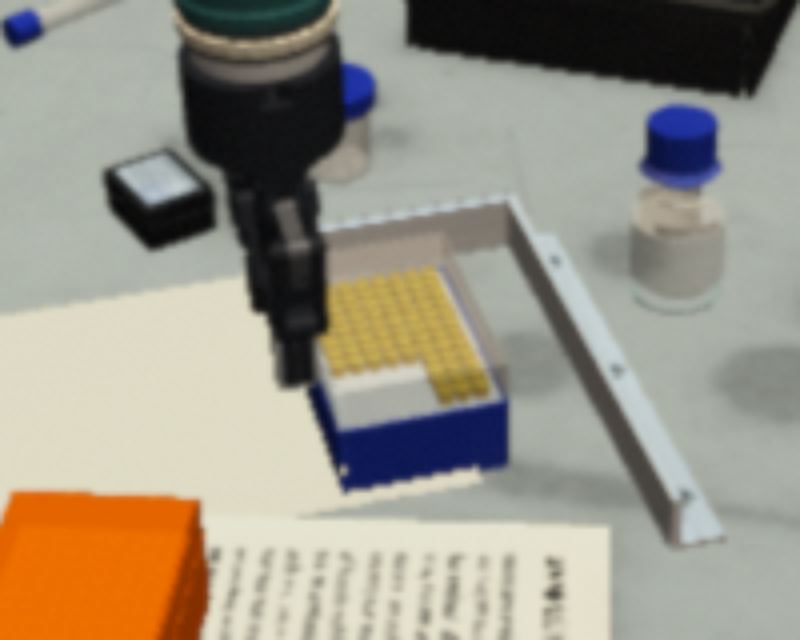

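The box has turned square to the fence and is about 60 mm from it: its near bottom edge runs (345,490) to (507,465), and it stands flat. I'll continue the push.

```bash
python3 -m crank '[80,0.6,0,0,0, 80,1.2,0,0,0, 80,1.8,0,0,0, 80,2.4,0,0,0, 80,3,0,0,0, 80,3.6,0,0,0, 80,4.2,0,0,0, 80,4.6,0,0,0]'
python3 -m crank '[80,0.15,0,0,0, 80,0.3,0,0,0, 80,0.45,0,0,0, 80,0.6,0,0,0]'; python3 -c "
from h import *
plan(-96,-120,14,0)
cv2.imwrite('pics/side3.png',cv2.resize(imaging.grab_frame('side')[150:310,210:410,::-1],None,fx=4,fy=4))"
```

```text
time_s: 4.08
tcp_pos: [596.8, -43.4, 14.8]
tcp_rot: [3.128, 0.295, 0.001]
contact_force: [-3.1, -0.6, 1.0]
finger_gap: 58.5
time_s: 4.42
tcp_pos: [601.8, -42.4, 14.8]
tcp_rot: [3.128, 0.294, -0.0]
contact_force: [-1.5, -1.4, 2.6]
finger_gap: 58.7
t 4.42 F [-1.5 -1.4  2.6] stopfr [-102.215 -119.587    0.   ] z 14.8 gap 58.7 | shift cm [0.62 0.04 0.08] turn 0.0 target [608. -42.  14.]
```

View pics/side3.png

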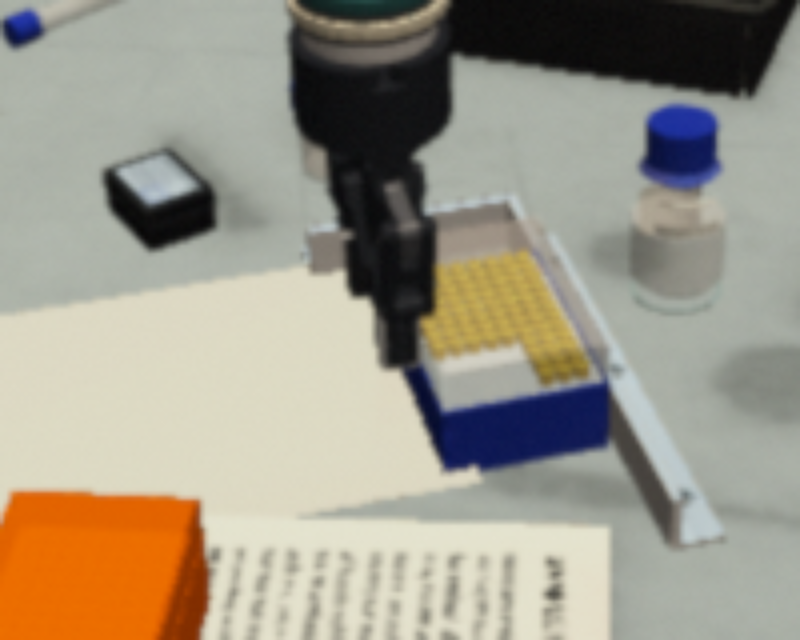

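The box is nearly at the long fence, with its right bottom corner at (607,445) and a gap of a few mm. I'll creep the rest until the force rises.

```bash
for k in 1; do python3 -m crank '[80,0.1,0,0,0, 80,0.2,0,0,0, 80,0.3,0,0,0]' ; python3 -m crank '[80,0.1,0,0,0, 80,0.1,0,0,0]'; python3 -m crank '[80,0.1,0,0,0, 80,0.1,0,0,0]'; done
```

```text
time_s: 4.72
tcp_pos: [604.2, -42.0, 14.7]
tcp_rot: [3.128, 0.294, -0.002]
contact_force: [-6.7, -1.0, 4.0]
finger_gap: 58.7
time_s: 4.88
tcp_pos: [604.0, -42.0, 14.8]
tcp_rot: [3.127, 0.294, -0.007]
contact_force: [-7.2, -2.0, 4.6]
finger_gap: 58.7
time_s: 5.05
tcp_pos: [604.0, -42.0, 14.8]
tcp_rot: [3.127, 0.294, -0.01]
contact_force: [-10.1, -2.0, 5.9]
finger_gap: 58.6
```

```bash
python3 -m crank '[80,-1,0,0,0, 80,-2.5,0,0,0, 80,-4,0,0,0, 80,-4,0,-2,0, 80,-4,0,-5,0, 80,-4,0,-8.5,0, 80,-4,0,-11,0, 80,-4,0,-12,0]';  python3 -c "
from h import *
print(observe()['qpos'])
plan(-45,-213,130,np.pi/2)
cv2.imwrite('pics/side4.png',cv2.resize(imaging.grab_frame('side')[150:310,210:410,::-1],None,fx=4,fy=4))"
```

```text
time_s: 5.72
tcp_pos: [570.8, -49.2, 140.4]
tcp_rot: [3.125, 0.295, 0.017]
contact_force: [0.5, -0.1, 0.9]
finger_gap: 58.7
[-1.85316056e-01  1.50895375e-01  1.43003705e+00  5.48893821e-04
  1.54970737e+00  1.19748041e+00]
t 5.72 F [ 0.5 -0.1  0.9] stopfr [-1.33913e+02 -1.20472e+02  1.00000e-03] z 140.4 gap 58.7 | shift cm [8.88 9.25 1.16] turn -1.57 target [ 675. -124.  130.]
```

View pics/side4.png

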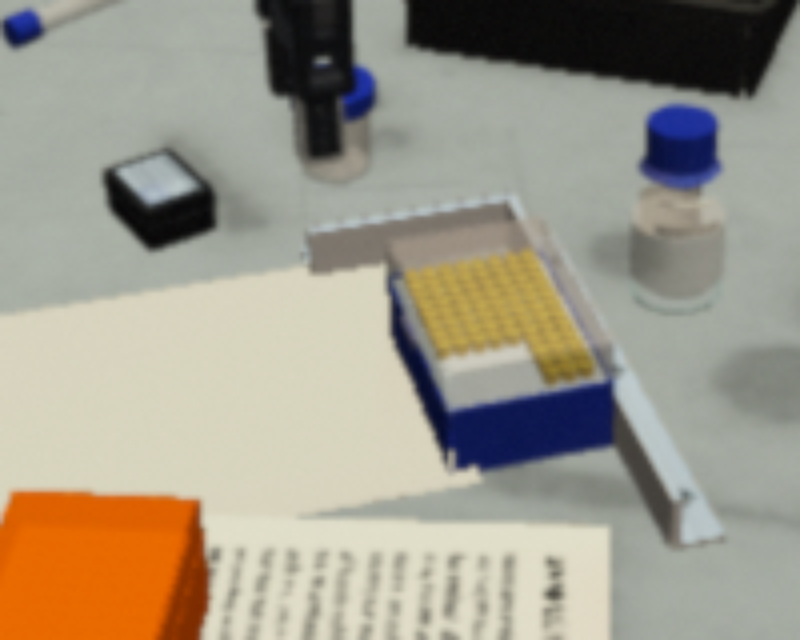

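The box sits flush along the long fence, about 55 mm from the short one, flat. Bottom corners are at about (455,468) and (612,442). I'll measure it, and swing the tool over to the end face.

```bash
python3 -m crank '[130,1.1,1.2,0,-0.12, 130,2.2,2.4,0,-0.24, 130,3.3,3.6,0,-0.36, 130,4.4,4.8,0,-0.48, 130,5.5,6,0,-0.6, 130,6.6,7.2,0,-0.72, 130,7.7,8.4,0,-0.84, 130,8.9,9.3,0,-0.96]';  python3 -c "
from h import *
plan(-45,-213,130,np.pi/2)
s=lambda u,v,P:('side',((u+.5)/4-.5+210,(v+.5)/4-.5+150),P)
b,e=fit([640,-40,.19],[s(450,410,(-40,-61,42)),s(612,378,(45,-61,42)),s(455,468,(-40,-61,0)),s(612,442,(45,-61,0)),s(390,272,(-40,61,42))])
print(b,e.round(1).tolist(),stopframe(STOP,b))"
```

```text
time_s: 6.43
tcp_pos: [672.2, -124.3, 131.6]
tcp_rot: [-2.632, -1.711, 0.003]
contact_force: [0.9, 0.1, 0.3]
finger_gap: 41.9
t 6.43 F [0.9 0.1 0.3] stopfr [ -48.278 -213.186    0.966] z 131.6 gap 41.9 | shift cm [0.2  0.26 0.16] turn -0.605 target [ 675. -124.  130.]
[ 6.58948841e+02 -3.78873486e+01  1.83989748e-01] [[-0.2, -0.8], [1.0, -0.5], [-1.0, 1.4], [0.5, 0.1], [-0.3, -0.5]] [-4.51868313e+01 -1.25768683e+02 -3.51025156e-03]
```

```bash
python3 -m crank '[130,-0.3,0.4,0,-0.12, 130,-0.55,0.77,0,-0.24, 130,-0.55,0.77,0,-0.36, 130,-0.55,0.77,0,-0.48, 130,-0.55,0.77,0,-0.6, 130,-0.55,0.77,0,-0.605, 130,-0.55,0.77,0,-0.605]';  python3 -c "
from h import *
plan(-45,-222,14,np.pi/2)"
```

```text
time_s: 7.02
tcp_pos: [676.5, -131.6, 132.4]
tcp_rot: [-2.012, -2.41, 0.002]
contact_force: [0.8, 0.4, 0.0]
finger_gap: 41.9
t 7.02 F [0.8 0.4 0. ] stopfr [ -45.378 -221.086    1.563] z 132.4 gap 41.9 | shift cm [-0.11  0.07 11.84] turn -0.008 target [ 677. -132.   14.]
```

```bash
python3 -m crank '[130,0,0,2.5,-0.008, 130,0,0,5,-0.008, 130,0,0,7.5,-0.008, 130,0,0,10,-0.008, 130,0,0,11.7,-0.008, 130,0,0,11.8,-0.008, 130,0,0,11.8,-0.008]'
python3 -m crank '[130,0.5,0,0,0, 130,1,0,0,0, 130,1.5,0,0,0, 130,2,0,0,0, 130,2.5,0,0,0, 130,3,0,0,0, 130,3.5,0,0,0, 130,4,0,0,0]'; python3 -c "
from h import *
plan(-45,-137,14,np.pi/2)
cv2.imwrite('pics/side5.png',cv2.resize(imaging.grab_frame('side')[150:310,210:410,::-1],None,fx=4,fy=4))"
```

```text
time_s: 7.6
tcp_pos: [675.6, -131.4, 14.3]
tcp_rot: [-2.0, -2.418, 0.003]
contact_force: [0.6, -0.3, 0.6]
finger_gap: 42.0
time_s: 8.27
tcp_pos: [669.8, -92.6, 17.5]
tcp_rot: [2.0, 2.421, 0.0]
contact_force: [0.3, -2.0, 2.1]
finger_gap: 41.9
t 8.27 F [ 0.3 -2.   2.1] stopfr [ -44.694 -181.575    1.573] z 17.5 gap 41.9 | shift cm [ 4.46 -0.02  0.34] turn 0.002 target [661. -49.  14.]
```

View pics/side5.png

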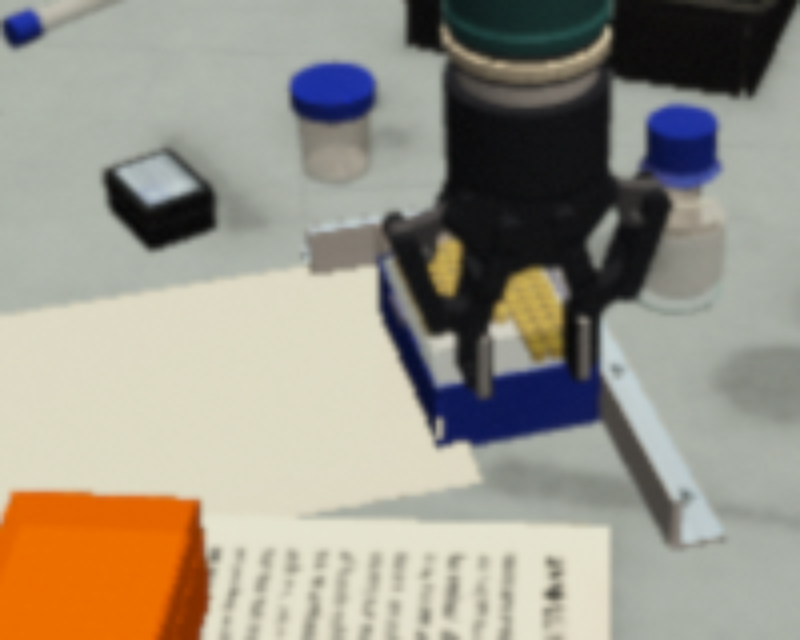

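The box is sliding along the long fence, with both fingers on its end, at about (480,385) and (580,370). The bystanders are unmoved.

```bash
python3 -m crank '[130,0.5,0,0.1,0, 130,1,0,0.2,0, 130,1.5,0,0.2,0, 130,2,0,0.2,0, 130,2.5,0,0.2,0, 130,3,0,0.2,0, 130,3.4,0,0.2,0, 130,3.6,0,0.2,0]'; python3 -m crank '[130,0.1,0,0,0, 130,0.2,0,0,0, 130,0.3,0,0,0, 130,0.3,0,0,0]';  python3 -c "
from h import *
plan(-45,-137,14,np.pi/2)
cv2.imwrite('pics/side6.png',cv2.resize(imaging.grab_frame('side')[150:310,210:410,::-1],None,fx=4,fy=4))"
```

```text
time_s: 8.98
tcp_pos: [662.2, -56.2, 14.3]
tcp_rot: [-1.999, -2.422, 0.0]
contact_force: [0.5, -1.7, -1.0]
finger_gap: 42.0
time_s: 9.32
tcp_pos: [661.7, -53.9, 14.3]
tcp_rot: [-2.0, -2.421, 0.0]
contact_force: [0.2, -1.0, -0.5]
finger_gap: 41.7
t 9.32 F [ 0.2 -1.  -0.5] stopfr [ -45.428 -142.068    1.573] z 14.3 gap 41.7 | shift cm [0.51 0.04 0.03] turn 0.002 target [661. -49.  14.]
```

View pics/side6.png

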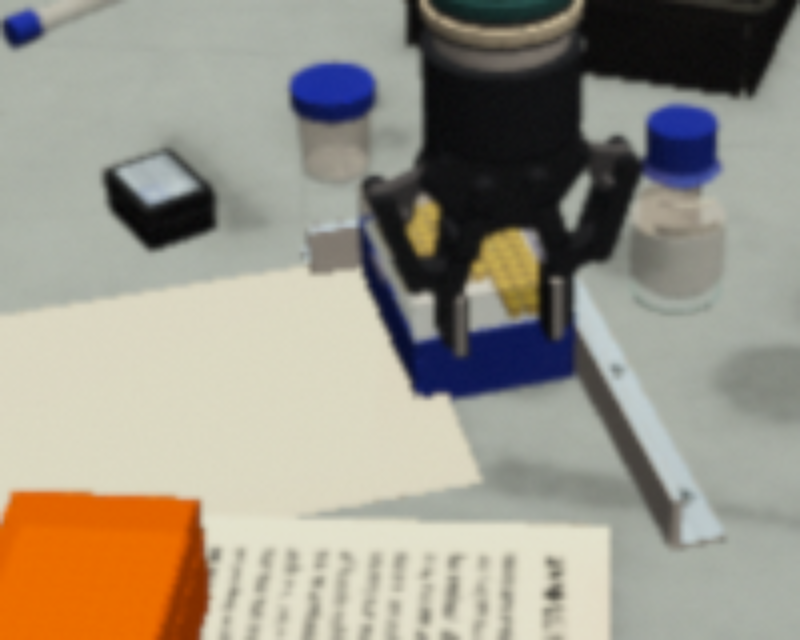

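The end of the box is within about 10 mm of the short fence, and the box is flat and flush on the long side (bottom corners about (418,393) and (575,375)). I'll creep until it stops.

```bash
python3 -m crank '[130,0.1,0,0,0, 130,0.2,0,0,0, 130,0.3,0,0,0, 130,0.3,0,0,0]'; python3 -m crank '[130,0.1,0,0,0, 130,0.1,0,0,0]'; python3 -m crank '[130,0.1,0,0,0, 130,0.1,0,0,0]'; python3 -c "
from h import *
plan(-45,-137,14,np.pi/2)"
```

```text
time_s: 9.7
tcp_pos: [661.4, -51.1, 14.6]
tcp_rot: [-2.0, -2.422, 0.0]
contact_force: [-0.0, -1.1, -1.2]
finger_gap: 41.7
time_s: 9.87
tcp_pos: [661.3, -50.2, 14.7]
tcp_rot: [-2.001, -2.422, -0.0]
contact_force: [-0.4, -1.3, -0.8]
finger_gap: 41.6
time_s: 10.03
tcp_pos: [661.2, -49.2, 14.8]
tcp_rot: [2.001, 2.422, 0.0]
contact_force: [0.3, -1.3, -1.0]
finger_gap: 41.7
t 10.03 F [ 0.3 -1.3 -1. ] stopfr [ -45.137 -137.327    1.573] z 14.8 gap 41.7 | shift cm [0.03 0.01 0.08] turn 0.003 target [661. -49.  14.]
```

```bash
for i in 1; do python3 -m crank '[130,0.1,0,0,0, 130,0.1,0,0,0]'; python3 -m crank '[130,0.1,0,0,0, 130,0.1,0,0,0]';python3 -m crank '[130,0.1,0,0,0, 130,0.1,0,0,0]';python3 -m crank '[130,0.1,0,0,0, 130,0.1,0,0,0]'; done | grep -E "pos|force"
```

```text
tcp_pos: [661.0, -48.2, 14.8]
contact_force: [-0.1, -1.2, 0.0]
tcp_pos: [660.8, -47.2, 14.7]
contact_force: [-0.3, -1.3, -0.1]
tcp_pos: [660.7, -47.1, 14.8]
contact_force: [1.8, -4.1, 0.6]
tcp_pos: [660.6, -47.1, 15.0]
contact_force: [0.5, -5.7, -0.5]
```

The push stopped hard at TCP y' ≈ -135, with the force rising. Now I'll back off, lift and check.

```bash
python3 -m crank '[130,-1,0,0,0, 130,-2.5,0,0,0, 130,-4.5,0,0,0, 130,-5.5,0,-2,0, 130,-6.5,0,-5,0, 130,-8,0,-8,0, 130,-10,0,-11,0, 130,-12,0,-14,0]'; python3 -m crank '[130,-3,0,-2,0, 130,-6,0,-4,0, 130,-9,0,-4,0, 130,-12,0,-4,0, 130,-15,0,-4,0, 130,-15,0,-4,0, 130,-15,0,-4,0]'; python3 -c "
from h import *
a=imaging.grab_frame('side')[180:280,260:360,::-1];b=imaging.grab_frame('top')[180:280,235:335,::-1]
cv2.imwrite('pics/fin.png',np.hstack([cv2.resize(i,None,fx=4,fy=4,interpolation=cv2.INTER_CUBIC) for i in(a,b)]))
for n,uv,z in(('pot',(210,252),59),('bottle',(279,162),105)): pass
t0=cv2.imread('pics/top0.png');t1=imaging.grab_frame('top')[:,:,::-1];
for n,(u,v) in dict(pot=(210,252),bottle=(282,168),case=(233,302),vial=(456,266)).items():
  r=cv2.matchTemplate(np.ascontiguousarray(t1[v-30:v+31,u-30:u+31]),np.ascontiguousarray(t0[v-18:v+19,u-18:u+19]),cv2.TM_CCOEFF_NORMED);_,m,_,l=cv2.minMaxLoc(r);print(n,round(m,3),l[0]-12,l[1]-12)
"
```

```text
time_s: 11.37
tcp_pos: [683.1, -164.2, 156.3]
tcp_rot: [-2.0, -2.422, -0.001]
contact_force: [0.1, -0.0, 0.9]
finger_gap: 41.6
time_s: 11.95
tcp_pos: [710.8, -313.3, 192.8]
tcp_rot: [-2.003, -2.417, -0.001]
contact_force: [-0.5, 0.4, 0.6]
finger_gap: 41.6
pot 0.997 0 0
bottle 0.997 0 0
case 0.997 0 0
vial 0.057 12 12
```

View pics/fin.png

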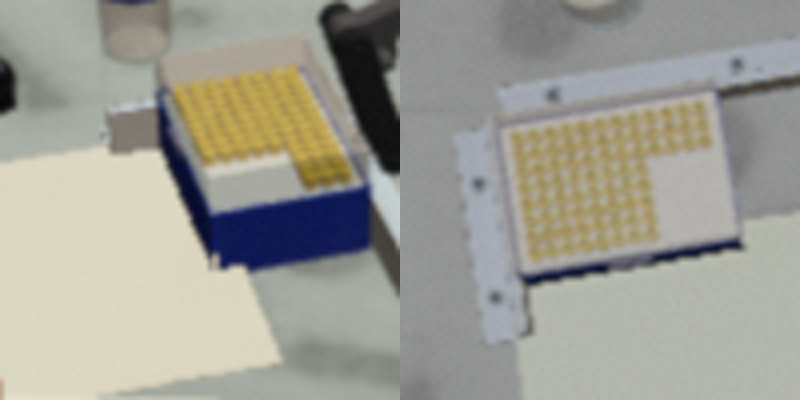

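The final view shows the box square in the corner. In the top panel, its upper edge from (500,118) to (717,90) lies along the long fence and its left end along the short one. The match scores show pot, bottle and case unmoved; the arm covers the vial in the top view, so I'll compare it in the side view and fit the box.

```bash
python3 -c "
from h import *
q=lambda n,o:(lambda u,v,P:(n,((u+.5)/4-.5+o[0],(v+.5)/4-.5+o[1]),P))
s=q('side',(260,180));t=q('top',(235,180))
b,e=fit([640,20,.19],[s(210,215,(-40,-61,42)),s(370,185,(45,-61,42)),s(215,270,(-40,-61,0)),s(370,246,(45,-61,0)),t(317,90,(45,-61,42)),t(342,240,(-40,-61,42)),t(342,246,(-40,-61,0)),t(124,282,(-40,61,0))])
print(b,e.round(1).tolist(),stopframe(STOP,b))
t0=cv2.imread('pics/side0.png');t1=imaging.grab_frame('side')[:,:,::-1]
for n,(u,v) in dict(vial=(293,350),pot=(292,180),case=(250,199)).items():
  r=cv2.matchTemplate(np.ascontiguousarray(t1[v-30:v+31,u-30:u+31]),np.ascontiguousarray(t0[v-16:v+17,u-16:u+17]),cv2.TM_CCOEFF_NORMED);_,m,_,l=cv2.minMaxLoc(r);print(n,round(m,3),l[0]-14,l[1]-14)
print(observe()['contact_force'],observe()['qd'])
"
```

```text
[6.44745589e+02 2.61508798e+01 1.71533300e-01] [[-0.1, -1.0], [-0.0, -0.3], [-0.7, 1.5], [-0.2, 0.7], [-0.2, -1.5], [-0.5, -0.6], [0.0, 0.7], [0.2, 0.1]] [-4.72042110e+01 -6.02052991e+01 -1.59667003e-02]
vial 1.0 0 0
pot 0.998 0 0
case 1.0 0 0
[0.8594386  0.59197783 0.01752343] [ 0.00696265 -0.00717801  0.00239763 -0.00255932 -0.00208194  0.00283433]
```

The fit gives (-47.2, -60.2) mm and -0.016 rad, within tolerance, but the x margin is about the size of the measurement error. I'll confirm with one gentle press toward the long fence, where the earlier hard stop was at TCP x' = -100.

```bash
python3 -c "
from h import *
plan(-150,-62,190,0)"
```

```text
t 12.15 F [0.9 0.6 0. ] stopfr [ -44.075 -402.297    1.575] z 195.3 gap 41.9 | shift cm [ 34.07 -10.46   0.53] turn 1.575 target [544.   5. 190.]
```

```bash
python3 -m crank '[80,2.5,-1.3,0,0.12, 80,5,-2.6,0,0.24, 80,7.5,-3.9,0,0.36, 80,10,-5.2,0,0.48, 80,12.5,-6.5,0,0.6, 80,15,-7.8,0,0.72, 80,17.5,-9,0,0.84, 80,20,-10.4,0,0.96]'; python3 -c "
from h import *
plan(-150,-62,190,0)"
```

```text
time_s: 12.82
tcp_pos: [570.5, -131.3, 195.5]
tcp_rot: [2.895, 1.219, 0.002]
contact_force: [0.2, 0.5, -0.0]
finger_gap: 58.7
t 12.82 F [ 0.2  0.5 -0. ] stopfr [-149.524 -201.018    0.61 ] z 195.5 gap 58.7 | shift cm [  7.92 -11.43   0.55] turn 0.61 target [544.   5. 190.]
```

```bash
python3 -m crank '[80,1.5,-2.2,0,0.12, 80,3,-4.4,0,0.24, 80,4.5,-6.6,0,0.36, 80,6,-8.8,0,0.48, 80,7.9,-11.4,0,0.6, 80,7.9,-11.4,0,0.61, 80,7.9,-11.4,0,0.61]'; python3 -c "
from h import *
plan(-135,-62,14,0)"
```

```text
time_s: 13.4
tcp_pos: [544.0, 4.6, 195.7]
tcp_rot: [3.126, 0.308, 0.003]
contact_force: [-0.1, -0.4, 1.1]
finger_gap: 58.8
t 13.4 F [-0.1 -0.4  1.1] stopfr [-1.50165e+02 -6.25650e+01  9.00000e-03] z 195.7 gap 58.8 | shift cm [ 1.48 -0.05 18.18] turn 0.009 target [559.   8.  14.]
```

```bash
python3 -m crank '[80,0,0,3,0, 80,0,0,6,0, 80,0,0,9,0, 80,0,0,12,0, 80,0,0,15,0, 80,0,0,17.5,0, 80,0,0,18.1,0, 80,0,0,18.1,0]'; python3 -m crank '[80,0.7,0,0,0, 80,1.4,0,0,0, 80,2.1,0,0,0, 80,2.8,0,0,0, 80,3.5,0,0,0, 80,4,0,0,0, 80,4.3,0,0,0, 80,4.3,0,0,0]'; python3 -c "
from h import *
plan(-100,-62,14,0)"
```

```text
time_s: 14.07
tcp_pos: [542.6, 1.9, 11.4]
tcp_rot: [-3.127, -0.3, 0.008]
contact_force: [-0.0, 0.6, -0.2]
finger_gap: 58.9
time_s: 14.73
tcp_pos: [587.6, 10.6, 13.7]
tcp_rot: [3.127, 0.3, 0.0]
contact_force: [-0.9, -0.1, 0.4]
finger_gap: 58.5
t 14.73 F [-0.9 -0.1  0.4] stopfr [-1.06288e+02 -6.48610e+01  4.00000e-03] z 13.7 gap 58.5 | shift cm [ 0.63 -0.28 -0.03] turn 0.004 target [593.  15.  14.]
```

```bash
(python3 -m crank '[80,0.1,0,0,0.004, 80,0.2,0,0,0.004, 80,0.3,0,0,0.004, 80,0.3,0,0,0.004]'; for i in 1; do python3 -m crank '[80,0.1,0,0,0, 80,0.1,0,0,0]'; python3 -m crank '[80,0.1,0,0,0, 80,0.1,0,0,0]';python3 -m crank '[80,0.1,0,0,0, 80,0.1,0,0,0]';python3 -m crank '[80,0.1,0,0,0, 80,0.1,0,0,0]'; done) | grep -E "pos|force"; python3 -c "
from h import *
plan(-100,-62,14,0)"
```

```text
tcp_pos: [589.8, 11.0, 13.7]
contact_force: [0.3, -0.0, -0.1]
tcp_pos: [590.8, 11.1, 13.8]
contact_force: [-0.3, 0.1, 0.3]
tcp_pos: [591.9, 11.3, 13.7]
contact_force: [0.4, 1.0, 0.0]
tcp_pos: [592.8, 11.5, 13.7]
contact_force: [0.2, -0.3, 0.3]
tcp_pos: [593.2, 11.7, 13.7]
contact_force: [-2.4, -0.2, 1.4]
t 15.73 F [-2.4 -0.2  1.4] stopfr [-1.00572e+02 -6.48310e+01 -1.00000e-03] z 13.7 gap 58.8 | shift cm [ 0.06 -0.28 -0.03] turn -0.001 target [593.  15.  14.]
```

```bash
(python3 -m crank '[80,0.1,0,0,0, 80,0.1,0,0,0]'; python3 -m crank '[80,0.1,0,0,0, 80,0.1,0,0,0]') | grep -E "pos|force"; python3 -c "
from h import *
plan(-100,-62,14,0)"; python3 -m crank '[80,-1,0,0,0, 80,-2.5,0,0,0, 80,-4,0,0,0, 80,-5,0,-2,0, 80,-5.5,0,-5,0, 80,-6,0,-9,0, 80,-6.5,0,-13,0, 80,-6.5,0,-13,0]'
```

```text
tcp_pos: [593.9, 11.7, 13.6]
contact_force: [-3.5, -1.6, 2.1]
tcp_pos: [593.8, 11.7, 13.6]
contact_force: [-7.7, -1.4, 4.0]
t 16.07 F [-7.7 -1.4  4. ] stopfr [-9.9933e+01 -6.4896e+01 -1.0000e-03] z 13.6 gap 58.7 | shift cm [-0.01 -0.29 -0.04] turn -0.001 target [593.  15.  14.]
time_s: 16.73
tcp_pos: [537.3, -0.5, 154.3]
tcp_rot: [3.124, 0.292, 0.031]
contact_force: [1.5, -0.3, 0.3]
finger_gap: 58.6
```

The press stopped at x' = -99.9, the same as the first stop, so the box is flush. One last numeric check that the box hasn't moved, then I'll hand in.

```bash
python3 -m crank '[80,0,0,0,0, 80,0,0,0,0, 80,0,0,0,0, 80,0,0,0,0]'|head -2; python3 -c "
from h import *
f=cv2.resize(cv2.imread('pics/fin.png')[:,:400],(100,100),interpolation=cv2.INTER_AREA)[40:72,45:88]
t=np.ascontiguousarray(imaging.grab_frame('side')[180:280,260:360,::-1])
f,t=[cv2.resize(i,None,fx=8,fy=8,interpolation=cv2.INTER_CUBIC) for i in(f,t)]
_,m,_,l=cv2.minMaxLoc(cv2.matchTemplate(t,f,cv2.TM_CCOEFF_NORMED));print(m,l[0]/8-45,l[1]/8-40)
print(observe()['contact_force']);print(ctrl.job_done())"
```

```text
time_s: 17.07
tcp_pos: [530.9, 0.2, 141.4]
0.9929946660995483 0.5 0.0
[0.32767528 0.04114883 0.63202781]
the job is handed in; nothing more can be done
None
```

I pushed the blue tip box into the corner stop and handed the job in at about 17 s; no verdict was reported. Two open fingers pushed it square onto the long fence, then along that fence into the short one. A last light press against the long fence confirmed contact, and then I moved the hand clear.

- **Contact:** the pushes stopped hard on both fences at about 6–10 N. The long-fence stop came out the same both times (tool at x' = -100.0 and -99.9 mm in the stop's frame).
- **Box position:** before the final press, the camera fit put the box at (-47.2, -60.2) mm and -0.016 rad in the stop's frame. That is within tolerance, but the x margin was about the size of the calibration error, so I added the press. I did not refit afterwards. The side image then showed the box moved by about half a pixel (roughly 1 mm) toward the long fence.
- **Bystanders:** before the final press, image matching showed no movement of the pot, bottle, case or vial. The arm hid the vial from the top camera, so I checked it from the side instead. I did not re-check them after that press, which stayed well away from all four.
- **Hand:** at hand-in it was clear of everything, with no contact force beyond sensor noise.

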